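# Hold the reagent bottle over the code reader

### The job

Pull the amber flap of the white sample box down and leave it down, take out the square bottle, carry it over the tube rack, and finish while still holding it upright about 1 cm above the reader's square window, centred on it and with its sides parallel to the window's sides, so that the code under the bottle can be read. The bottle must not touch the reader, is never tipped over, and everything else stays standing where it is.

Things in the scene. Friction and masses are not known exactly. Their poses are not given: they have to be found in the camera images.
- box: White sample box, fixed, x -72 to +100 mm, y +-160; its front (-x) faces roughly world -y. Origin: on the underside. Inner floor 6 mm up; front sill 36 mm high, inner face x = -64; back wall 60 mm high, inner face x = +92; side walls inner faces y = +-152, 45 to 122 mm high under the flap. Three containers stand in a row along y, 85 mm apart, at x about +12, in any order.
- flap (a joint): Amber flap of the box, 6 mm thick, hinged along the front sill. 0: closed over the contents, leaning 0.96 rad (55 degrees) back from upright. Grows as it is pulled forward and down towards the box's -x: 0.96 upright, 2.1 fully down on its stop (66 degrees forward of upright). Stiff hinge (0.3 N m, 1.5 to 3 N at the bar): stays where it is left.
- flap_hinge (a point): Middle of the flap's hinge line, which runs along the box's y; on the box at x = -65 mm, y = 0, 45 mm above the bench. Its axes are those of the box.
- flap_bar (a point): Middle of the flap's steel pull bar: round, 10 mm thick, along the box's y, 205 mm from the hinge line in the flap's plane. 110 mm of clear bar between two 10 mm wide straps; the flap's panel ends 40 mm short of the bar, so fingers fit on both sides of it from above at any flap angle.
- bottle: The square bottle: white plastic, 36 x 36 mm body (x, y) 44 mm high, with a round cap 25 mm wide on top, 60 mm high in all. Its x and y are square to its sides, which stand within 0.2 rad of parallel to the sides of the box (either way round). Origin: centre of its underside; z up. About 80 g.
- reader: Code reader, fixed to the bench: grey housing 150 x 130 mm (x, y), 55 mm high, with a display hump 85 mm high on its far end (x from +43 to +73 mm). Origin: centre of its underside.
- reader_window (a point): Centre of the reader's black square window (44 mm), level with the top of the 56 mm square metal frame round it, 58 mm above the bench; 20 mm towards the reader's -x from its centre. The window's sides, and this point's axes, are parallel to the reader's x and y.
- rack: White rack full of capped test tubes, loose, standing between box and reader: 220 mm long (x), 65 mm wide (y), 115 mm high. Origin: centre of its underside.
- jar_a: Round white jar in the box, 42 mm wide, 40 mm high; leave it. Origin: centre of its underside.
- jar_b: Another round jar like it in the box; leave it. Origin: centre of its underside.
- cup_a: Specimen cup with screw lid, 62 mm wide, 63 mm high, on the bench; leave it. Origin: centre of its underside.
- cup_b: Another specimen cup like it; leave it. Origin: centre of its underside.
- tip_box: Pipette tip box, 85 x 120 x 70 mm; leave it. Origin: centre of its underside.
- timer: Flat bench timer, 65 x 65 x 20 mm; leave it. Origin: centre of its underside.
Not all that is in view belongs to the job. Leave any green look-alike of the rack alone. What is shaped like the reader but pink or yellow is not meant.

How it is judged:
On the way, in this order (a step that is already met when the one before it is completed fails the run):
1. the flap has been pulled down (value of joint flap above 1.6 rad), for 0.2 s.
2. the bottle, in the fingers, passes over the tube rack (z of bottle in the frame of rack above 0.115 m and y of bottle in the frame of rack between -0.033 and 0.033 m and x of bottle in the frame of rack between -0.125 and 0.125 m and contact force between the fingers and bottle above 1 N), for 0.04 s.
At the end, for the whole second after the job is handed in: Bottle held still in the fingers, underside 3 to 20 mm above the window frame, centred within 8 mm, upright within 0.12 rad, sides parallel to the window's within 0.15 rad (any of four ways round); neither bottle nor robot touches the reader; the flap is still down (above 1.6 rad) (horizontal distance between bottle and reader_window below 0.008 m and z of bottle in the frame of reader_window between 0.003 and 0.02 m and angle between bottle's own z axis and vertical below 0.12 rad and (angle between the x axis of bottle and the x axis of reader, either way round below 0.15 rad or angle between the x axis of bottle and the y axis of reader, either way round below 0.15 rad) and contact force between the fingers and bottle above 1 N and contact force between bottle and reader below 0.05 N and contact force between each of the arm, the fingers and reader below 0.5 N and linear speed of bottle below 0.02 m/s and value of joint flap above 1.6 rad); the arm keeps its last pose, push and grip.
It fails at once if the bottle touches the reader (contact force between bottle and reader above 0.5 N).
It fails at once if the bottle is tipped more than 0.5 rad (angle between bottle's own z axis and vertical above 0.5 rad).
It fails at once if the tube rack is moved more than 20 mm (distance of rack from where it was at the start of the episode above 0.02 m).
It fails at once if a jar in the box or anything else on the bench is moved more than 20 mm (distance of any of jar_a, jar_b, cup_a, cup_b, tip_box, timer from where it was at the start of the episode above 0.02 m).
It also fails if it takes over 61 s, if anything falls off the work surface, if the arm or the gripper's body presses on something with over 40 N, if the wrist force passes 120 N, or if a joint passes its speed limit or range.

### The arm

A 6-joint arm with a two-finger parallel gripper is mounted at the origin on the work surface. World frame = base frame: x ahead of the robot, y to its left, z up, the work surface at z = 0. Lengths are in m, angles in rad, forces in N, time in s.
With the tool pointing down it reaches from about 0.35 to 0.975 m from the base axis. Payload 4.9 kg.
Tool frame: the origin (TCP) lies at the very end of the fingers, on their centre line; the grasp point (between the pads) lies 19 mm behind it; z points along the fingers, y is the line along which they close (so a half turn about z gives the same grasp; the last joint's range is limited). The gripper opens to 85 mm and grips with 20 to 120 N. Pads are 22 mm wide; open, the fingers measure 114 mm over their backs; the gripper's body (76 mm by 85 mm) begins 54 mm behind the grasp point. The pads swing forward as they close: fully open they stand 13 mm farther back than shut.
Start: joints at [-0.119, 0.053, 1.613, -0, 1.476, -0.119], TCP at [0.625, 0, 0.231] pointing down, gripper open.
Joint ranges: [-3.01, 3.01], [-1.01, 2.22], [0.06, 2.58], [-1.02, 4.17], [0.09, 2.62], [-3.14, 3.14]. Speed limits (rad/s): [2.57, 2.57, 3.14, 3.14, 3.14, 3.14].

### API

Orientations are given as a rotation vector (axis times angle).
In Python, from station import get_obs, get_image, get_calibration, finish_job gives the robot as it stands.
- The arm moves only by the tool servo_tool, never from a script. Its argument "increments" is a list of rows, each a list of 5 numbers: the opening, from 0 (shut) to 1 (fully open), then the shift along the tool's x, y, z in mm, then the turn about the tool's z in degrees. In form: [[jaw, tx, ty, tz, spin], ...]. A call has 1 to 12 rows; each row shifts and turns the commanded pose from where the row before left it, along the tool's axes as they then stand; what a row does not reach is not made up. A row lasts 1/8 s, in which the tool goes at most 62.5 mm and 10.7 degrees, less where a joint would pass 70% of its speed; a pose out of reach is approached as far as the arm can. A call is refused whole if a number of a shift passes 62.5 or a number of a turn 10.7, either way. A call with a gripper value outside its range is refused whole. The fingers move at their own pace and stop on an object; "force" is the grip in N (left out, the last holds). Time passes only in rows, so rows that do not move let the fingers close. It gives the time, the measured TCP pose, the force, the opening and the grip force at its end, in the units of the state.
- get_obs(): the state, without advancing time (a new reading comes with each control period).
- get_image(name): name is "scene" or "side" or "wrist"; returns the picture (420x560x3 uint8, red, green, blue); there is no depth.
- get_calibration(name): a dict with "fx", "fy", "cx", "cy" (pixels), "R" (3x3) and "t" (3): a world point X has camera coordinates R X + t; the wrist camera has in their place "mount" (4x4, takes a point from camera to tool coordinates, whose origin is the TCP and whose axes are the flange's). Camera axes: x right, y down, z forward; pixel columns grow to the right and rows downward; lengths in m; the calibration is good to about 2 mm. A picture is of the moment at which its call begins: read the wrist's pose just before it. get_calibration takes no time and is no camera call.
- finish_job(): hands the job in; it is judged then, once.
The state is a dict: "t": time; "q": joint angles; "dq": joint speeds; "effort": joint torques, N m; "tool_pos": TCP position; "tool_rot": TCP orientation; "contact_force": force on the tool from outside, world axes, zero at the start; "wrist_torque": the same for the moment, N m; "opening": finger opening in m; "grip_force": force on a finger pad.
Only numpy, scipy, OpenCV 4.12 (cv2) and the standard library are available. Lean on these libraries where they do the work, as an engineer would, in place of code of your own. Each camera call takes 0.05 s, during which the arm holds its last target. There are 200 camera calls.

## Working session

There is one attempt and no reset: what is moved stays moved. The work goes in short steps, Python scripts to look and compute and a tool call to move; the robot and the scene stay as the last step left them, time stands still between calls to the robot, and variables do not carry over. Pictures are saved under pics/ and viewed, at most 12 in all, crops included, and the job is handed in when it is done.

Besides the shell and the picture viewer there is one more tool, called as name(argument=value, ...), one argument or row to a line, values as JSON. servo_tool: Moves the arm, as the interface text tells. Its arguments: {"type":"object","properties":{"increments":{"type":"array"},"force":{"type":"number"}},"required":["increments"]}

```bash
mkdir -p pics; cat > h.py <<'E'
import numpy as np, cv2
from scipy.spatial.transform import Rotation as Rn
from station import *
def ray(name,u,v,obs=None):
    c=get_calibration(name); d=np.array([(u-c['cx'])/c['fx'],(v-c['cy'])/c['fy'],1.])
    if 'mount' in c:
        o=obs; T=np.eye(4); T[:3,:3]=Rn.from_rotvec(o['tool_rot']).as_matrix(); T[:3,3]=o['tool_pos']
        M=T@np.array(c['mount']); return M[:3,3],M[:3,:3]@d
    R=np.array(c['R']);t=np.array(c['t']); return -R.T@t,R.T@d
def onz(name,u,v,z,obs=None):
    p,d=ray(name,u,v,obs); return p+d*(z-p[2])/d[2]
def tri(n1,a,n2,b):
    p,d=ray(n1,*a);q,e=ray(n2,*b); s=np.linalg.lstsq(np.c_[d,-e],q-p,rcond=None)[0]
    x,y=p+d*s[0],q+e*s[1]; return (x+y)/2,np.linalg.norm(x-y)
def proj(name,X,obs=None):
    c=get_calibration(name); 
    if 'mount' in c:
        T=np.eye(4); T[:3,:3]=Rn.from_rotvec(obs['tool_rot']).as_matrix(); T[:3,3]=obs['tool_pos']
        M=np.linalg.inv(T@np.array(c['mount'])); Y=M[:3,:3]@X+M[:3,3]
    else: Y=np.array(c['R'])@X+np.array(c['t'])
    return np.array([c['fx']*Y[0]/Y[2]+c['cx'],c['fy']*Y[1]/Y[2]+c['cy']])
def snap(name,fn):
    im=get_image(name); cv2.imwrite('pics/'+fn,cv2.cvtColor(im,cv2.COLOR_RGB2BGR)); return im
E
python3 - <<'E'
from h import *
a=snap('scene','s0.png');b=snap('side','d0.png');o=get_obs();c=snap('wrist','w0.png')
for n in('scene','side'):
    p,d=ray(n,280,210);print(n,p.round(3),d.round(3))
print(get_calibration('wrist'),o)
E
```

```text
scene [1.097 0.45  0.831] [-0.553 -0.497 -0.669]
side [-0.155  0.901  0.949] [ 0.438 -0.697 -0.568]
{'fx': 347.5553475611681, 'fy': 347.5553475611681, 'cx': 277.13718422609395, 'cy': 209.27650460781598, 'mount': array([[-1.01672501e-03, -9.64650426e-01, -2.63530876e-01,
         6.61334639e-02],
       [ 9.99998378e-01, -1.37251669e-03,  1.16599411e-03,
         8.01501508e-05],
       [-1.48647724e-03, -2.63529263e-01,  9.64650257e-01,
        -1.43210625e-01],
       [ 0.00000000e+00,  0.00000000e+00,  0.00000000e+00,
         1.00000000e+00]])} {'t': 0.1, 'q': array([-1.18981296e-01,  5.32717231e-02,  1.61415570e+00,  1.93520019e-05,
        1.47598971e+00, -1.18998014e-01]), 'dq': array([ 1.34960049e-03, -2.91679907e-03, -2.80238619e-03,  3.91296466e-05,
       -1.05126443e-03, -1.81199514e-03]), 'effort': array([ 6.14647306e-04, -3.94903493e+01, -3.71363103e+01, -4.52310599e-05,
        3.99340541e-03, -4.17574097e-05]), 'tool_pos': array([6.24440660e-01, 8.43960244e-05, 2.30198399e-01]), 'tool_rot': array([-2.22040212e+00, -2.22043513e+00,  1.74700705e-03]), 'contact_force': array([-0.66519425,  0.04545732, -0.40779173]), 'wrist_torque': array([0.04166116, 0.00445393, 0.03726219]), 'grip_force': 0.0, 'opening': 0.0855818799364482}
```

View pics/s0.png

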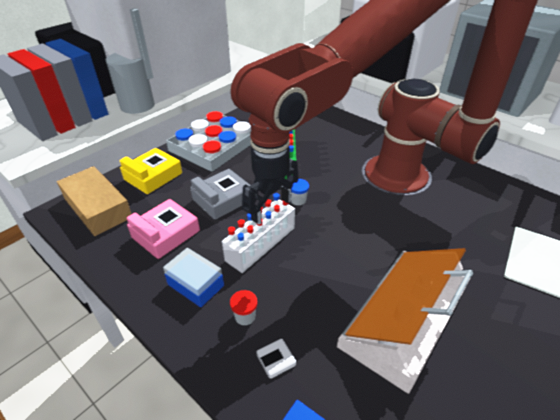

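View pics/d0.png

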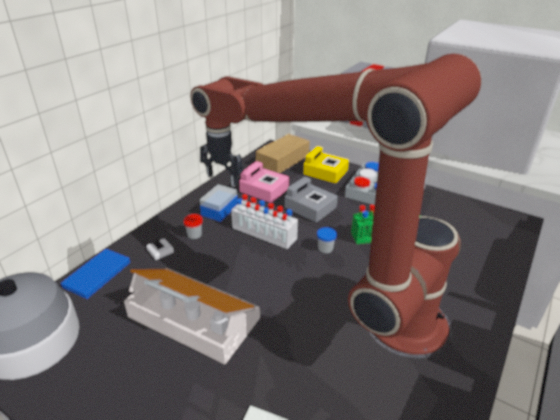

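Scene: the amber flap box is at (405,310) with its bar at (455,290). The grey reader is at (222,192), with look-alikes in pink (163,225) and yellow (150,170). The white rack is at (260,235), with the green look-alike at (292,145). Side: box (190,315), rack (265,222), reader (310,198), green rack (363,225).

```bash
python3 - <<'E'
import cv2,numpy as np
s=cv2.imread('pics/s0.png');d=cv2.imread('pics/d0.png')
z=lambda im,x,y,w,h:cv2.resize(im[y:y+h,x:x+w],(400,300),interpolation=cv2.INTER_CUBIC)
# box 160x120 (x2.5), desk area 160x120
cv2.imwrite('pics/c0.png',np.vstack([np.hstack([z(s,328,240,160,160*3//4+0),z(d,112,250,160,120)]),np.hstack([z(s,170,160,140,105),z(d,225,165,120,90)])]))
E
```

```text
(no output)
```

View pics/c0.png

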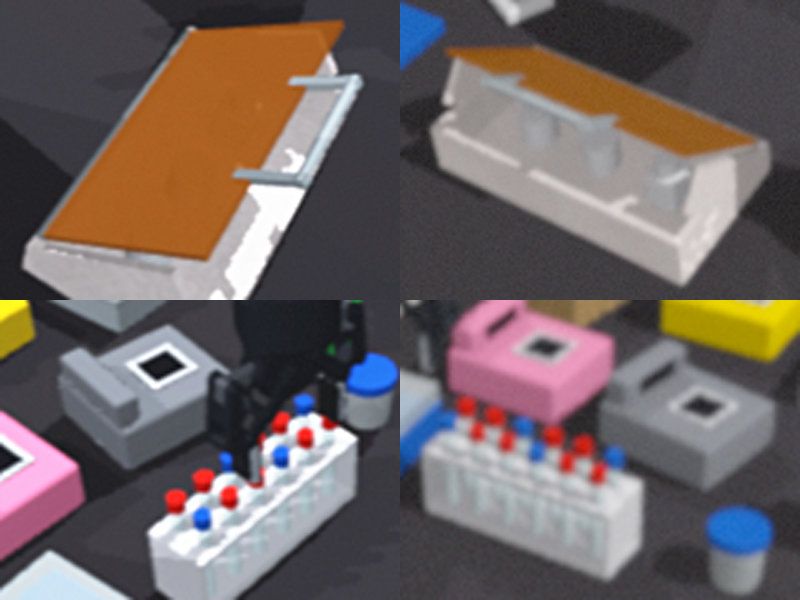

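```bash
python3 - <<'E'
from h import *
S=lambda x,y:(328+x/2.5,240+y/2.5); D=lambda x,y:(112+(x-400)/2.5,250+y/2.5)
S2=lambda x,y:(170+x/2.857,160+(y-300)/2.857); D2=lambda x,y:(225+(x-400)/3.333,165+(y-300)/3.333)
def P(n,a,b): r=tri('scene',a,'side',b);print(n,r[0].round(4),r[1].round(4));return r[0]
a=P('bar-x',S(357,83),D(612,122));b=P('bar+x',S(300,182),D(485,82))
print(np.linalg.norm(a-b),(a+b)/2,np.arctan2((b-a)[1],(b-a)[0]))
for c in[(47,238),(192,30)]:print('hinge',onz('scene',*S(*c),.047).round(4))
P('panel-x',S(345,22),D(757,143));P('panel+x',S(208,260),D(537,47)) if 0 else None
for n,c,e in[('win',(163,366),(704,405))]:P(n,S2(*c),D2(*e));print(onz('scene',*S2(*c),.058),onz('side',*D2(*e),.058))
P('win far',S2(161,345),D2(685,388)) if 0 else None
# rack top corners
for c in[(150,533),(357,437)]:print('rack',onz('scene',*S2(*c),.09))
for c in[(425,432),(643,488),(610,508)]:print('rack side',onz('side',*D2(*c),.09))
print('rackbot',[onz('side',*D2(*c),0).round(3) for c in[(428,508),(607,577),(640,543)]],[onz('scene',*S2(*c),0).round(3) for c in[(353,497)]])
E
```

```text
bar-x [0.4163 0.3758 0.1646] 0.026
bar+x [0.553  0.3938 0.1696] 0.0029
0.13801772013524927 [0.48466247 0.38480518 0.16710475] 0.13116104102373038
hinge [0.6538 0.2469 0.047 ]
hinge [0.353  0.2198 0.047 ]
panel-x [0.3044 0.3189 0.1326] 0.0612
win [ 0.4704 -0.3367  0.0556] 0.0074
[ 0.47511729 -0.32918285  0.058     ] [ 0.47007714 -0.33969897  0.058     ]
rack [ 0.67072357 -0.12852248  0.09      ]
rack [ 0.45049157 -0.07493254  0.09      ]
rack side [ 0.66209465 -0.09224139  0.09      ]
rack side [ 0.42533141 -0.13146375  0.09      ]
rack side [ 0.4350679  -0.08612812  0.09      ]
rackbot [array([ 0.657, -0.084,  0.   ]), array([ 0.439, -0.091, -0.   ]), array([ 0.44 , -0.156, -0.   ])] [array([ 0.445, -0.082,  0.   ])]
```

servo_tool(
  increments=[
    [0.6,0,0,-20,0],
    [0.6,40,-14,-20,0],
    [0.6,50,-17,-20,0],
    [0.6,50,-17,-20,0],
    [0.6,50,-17,-10,0],
    [0.6,50,-17,-10,0],
    [0.6,50,-17,0,0],
    [0.6,50,-17,0,0],
    [0.6,40,-13,0,0],
    [0.6,10,-7,0,0],
    [0.6,10,0,0,0],
  ],
)

```text
t: 1.52
tool_pos: [0.489, 0.4002, 0.3325]
tool_rot: [2.221, 2.221, 0.002]
contact_force: [-0.1, -0.8, 0.7]
opening: 0.0511
grip_force: 0.0
```

servo_tool(
  increments=[
    [0.6,0,0,0,-10.5],
    [0.6,0,0,0,-10.5],
    [0.6,0,0,0,-10.5],
    [0.6,0,0,0,-10.5],
    [0.6,0,0,0,-10.5],
    [0.6,0,0,0,-10.5],
    [0.6,0,0,0,-10.5],
    [0.6,0,0,0,-10.5],
    [0.6,0,0,0,-10.5],
    [0.6,0,0,0,0],
    [0.6,0,0,0,0],
  ],
)

```text
t: 2.9
tool_pos: [0.4895, 0.3995, 0.3315]
tool_rot: [-0.118, 3.139, 0.0]
contact_force: [0.4, -1.1, 0.2]
opening: 0.0515
grip_force: 0.0
```

```bash
python3 - <<'E'
from h import *
o=get_obs();w=snap('wrist','w1.png');s=snap('scene','s1.png');d=snap('side','d1.png')
print(o['t'],o['tool_pos'],Rn.from_rotvec(o['tool_rot']).as_matrix().round(3),o['q'])
cv2.imwrite('pics/c1.png',np.hstack([cv2.resize(x,(400,300)) for x in (cv2.imread('pics/w1.png'),)]+[cv2.resize(cv2.imread('pics/s1.png')[60:270,140:420],(400,300))]))
E
```

```text
2.9 [0.48946556 0.39946908 0.33154417] [[-0.997 -0.075  0.   ]
 [-0.075  0.997  0.   ]
 [-0.     0.    -1.   ]] [ 5.66835128e-01  2.87948067e-02  1.47260566e+00 -1.14164394e-04
  1.63993465e+00 -1.07892817e+00]
```

View pics/w1.png

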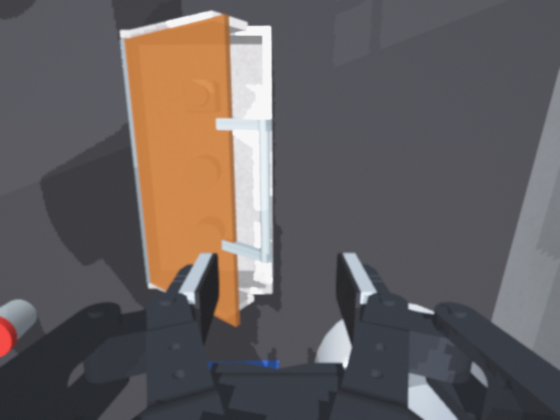

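The wrist view shows the flap with its bar running from (265,122) to (264,258), and the hinge edge running from (123,33) to (150,285).

```bash
python3 - <<'E'
from h import *
o=get_obs()
a,b=onz('wrist',265,122,.163,o),onz('wrist',264,258,.163,o);print('bar',a,b,(a+b)/2,np.linalg.norm(a-b),np.arctan2(*(b-a)[[1,0]]))
a,b=onz('wrist',123,33,.047,o),onz('wrist',150,286,.047,o);m=(a+b)/2;print('hinge',a,b,m,np.linalg.norm(a-b),np.arctan2(*(b-a)[[1,0]]))
E
```

```text
bar [0.43052667 0.38418339 0.163     ] [0.55793125 0.39171267 0.163     ] [0.49422896 0.38794803 0.163     ] 0.12762686706199744 0.05902870150271471
hinge [0.34902934 0.21553129 0.047     ] [0.66094555 0.23910225 0.047     ] [0.50498745 0.22731677 0.047     ] 0.3128055507637754 0.0754248951239878
```

servo_tool(
  increments=[
    [0.35,-4,-9,20,0],
    [0.35,0,0,25,0],
    [0.35,0,0,25,0],
    [0.35,0,0,25,0],
    [0.35,0,0,25,0],
    [0.35,0,0,20,0],
    [0.35,0,0,20,0],
    [0.35,0,0,14,0],
    [0.35,0,0,10,0],
    [0.35,0,0,0,0],
  ],
)

```text
t: 4.3
tool_pos: [0.4934, 0.3912, 0.1466]
tool_rot: [0.123, -3.138, 0.001]
contact_force: [-0.2, -0.2, -0.0]
opening: 0.0297
grip_force: 0.0
```

```bash
python3 - <<'E'
from h import *
snap('wrist','w2.png');snap('scene','s2.png');snap('side','d2.png')
s=cv2.imread('pics/s2.png')
cv2.imwrite('pics/c2.png',np.hstack([cv2.resize(s[210:330,380:540],(400,300),interpolation=2),cv2.resize(cv2.imread('pics/w2.png'),(400,300))]))
E
```

```text
(no output)
```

View pics/c2.png

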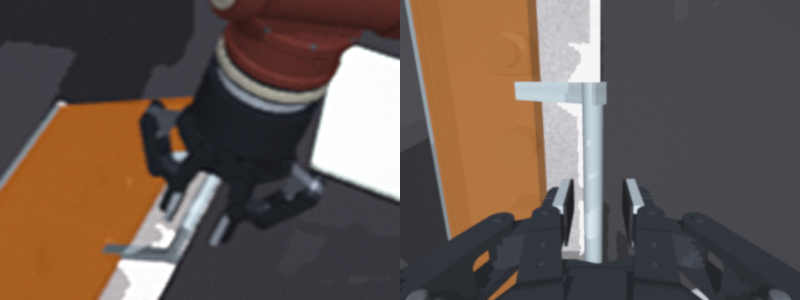

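Bar sits between the fingers, about (595,200) in the composite. I'll close loosely and follow the arc.

servo_tool(
  increments=[
    [0.18,0,0,0,0],
    [0.18,0,0,0,0],
    [0.18,0,0,0,0],
    [0.18,0,-11,-13,0],
    [0.18,0,-12,-14,0],
    [0.18,0,-13,-12,0],
    [0.18,0,-14,-11,0],
    [0.18,0,-15,-10,0],
    [0.18,0,-16,-8,0],
    [0.18,0,-16.5,-6,0],
    [0.18,0,-17,-6,0],
    [0.18,0,0,0,0],
  ],
)

```text
t: 5.95
tool_pos: [0.5031, 0.2753, 0.2274]
tool_rot: [-0.12, 3.139, -0.002]
contact_force: [-0.9, 0.0, -0.5]
opening: 0.0152
grip_force: 0.0
```

servo_tool(
  increments=[
    [0.18,0,-17.5,-3,0],
    [0.18,0,-17.5,-3,0],
    [0.18,0,-18,0,0],
    [0.18,0,-18,0,0],
    [0.18,0,-17.5,3,0],
    [0.18,0,-17.5,3,0],
  ],
)

```text
t: 6.7
tool_pos: [0.511, 0.1702, 0.2269]
tool_rot: [-0.123, 3.139, -0.0]
contact_force: [0.3, 2.9, -0.8]
opening: 0.0157
grip_force: 0.9
```

```bash
python3 - <<'E'
from h import *
o=get_obs();print(o['tool_pos'],o['contact_force'])
snap('scene','s3.png');snap('wrist','w3.png')
cv2.imwrite('pics/c3.png',np.hstack([cv2.resize(cv2.imread('pics/s3.png')[130:400,200:560],(400,300),interpolation=2),cv2.resize(cv2.imread('pics/w3.png'),(400,300))]))
E
```

```text
[0.51104511 0.17019663 0.22694914] [ 0.3118908   2.88335921 -0.80176128]
```

View pics/c3.png

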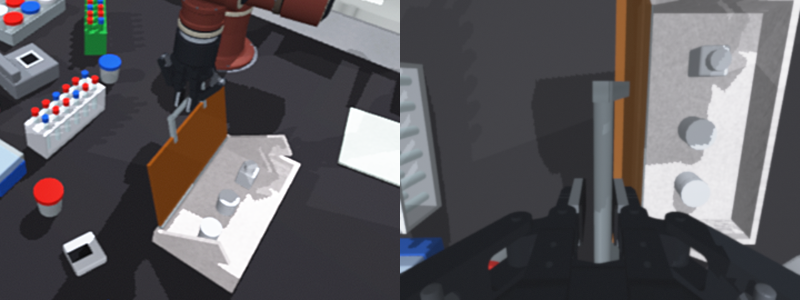

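The flap follows and is just past upright. The square bottle is the one at composite (712,60), at the -x end of the row.

servo_tool(
  increments=[
    [0.18,0,-17,6,0],
    [0.18,0,-16.5,6,0],
    [0.18,0,-16,8,0],
    [0.18,0,-15,10,0],
    [0.18,0,-14,11,0],
    [0.18,0,-13,12,0],
    [0.18,0,-12,13,0],
    [0.18,0,-11,14,0],
    [0.18,0,-8,12,0],
    [0.18,0,-5,9,0],
    [0.18,0,0,0,0],
  ],
)

```text
t: 8.18
tool_pos: [0.5203, 0.044, 0.1252]
tool_rot: [0.123, -3.137, 0.0]
contact_force: [0.4, 0.0, 0.3]
opening: 0.0155
grip_force: 0.0
```

servo_tool(
  increments=[
    [0.4,0,0,0,0],
    [0.4,0,0,0,0],
    [0.4,0,0,-10,0],
    [0.4,0,0,-20,0],
    [0.4,0,0,-40,0],
    [0.6,0,0,-50,0],
    [0.8,0,0,-40,0],
    [0.8,10,40,0,0],
    [0.8,10,50,0,0],
    [0.8,10,55,0,0],
    [0.8,10,55,0,0],
    [0.8,10,40,0,0],
  ],
)

```text
t: 9.68
tool_pos: [0.4517, 0.2819, 0.2886]
tool_rot: [-0.125, 3.136, 0.002]
contact_force: [0.2, -0.4, -0.4]
opening: 0.0683
grip_force: 0.0
```

servo_tool(
  increments=[
    [0.8,0,20,0,0],
    [0.8,0,0,0,0],
    [0.8,0,0,0,0],
  ],
)

```text
t: 10.05
tool_pos: [0.4513, 0.2988, 0.2867]
tool_rot: [-0.122, 3.139, -0.001]
contact_force: [0.2, -0.2, -0.7]
opening: 0.0685
grip_force: 0.0
```

```bash
python3 - <<'E'
from h import *
o=get_obs();print(o['tool_pos'],o['tool_rot']);np.save('o4.npy',np.r_[o['tool_pos'],o['tool_rot']])
snap('wrist','w4.png');snap('scene','s4.png')
w=cv2.imread('pics/w4.png');s=cv2.imread('pics/s4.png')
p=proj('wrist',np.array([.415,.30,.05]),o);print(p)
x,y=int(min(max(p[0]-80,0),400)),int(min(max(p[1]-60,0),300));print(x,y)
cv2.imwrite('pics/c4.png',np.hstack([cv2.resize(w[y:y+120,x:x+160],(400,300),interpolation=2),cv2.resize(s[130:400,200:560],(400,300),interpolation=2)]))
E
```

```text
[0.45129622 0.29879973 0.28672572] [-1.21511937e-01  3.13875806e+00 -6.62131660e-04]
[281.44826731 142.97953414]
201 82
```

View pics/c4.png

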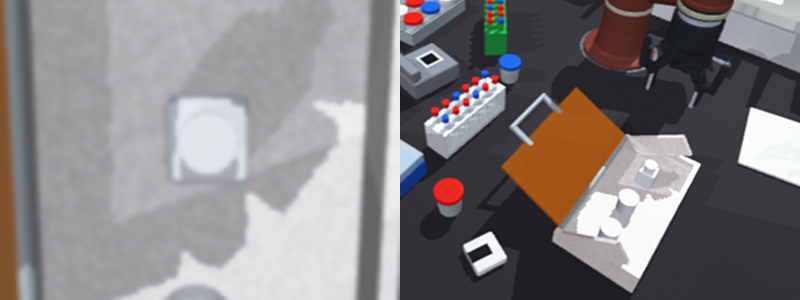

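The crop shows the square bottle with its round cap centred at (209,143). Its shoulder corners are near (171,98), (242,98), (246,178) and (174,181). The flap is fully down.

```bash
python3 - <<'E'
from h import *
o=get_obs()
f=lambda x,y,z:onz('wrist',201+x/2.5,82+y/2.5,z,o)
print('cap',f(209,143,.066))
c=[f(*p,.05)[:2] for p in[(171,98),(242,98),(246,178),(174,181)]]
print(np.round(c,4),np.mean(c,0))
for i in range(4):
    e=c[(i+1)%4]-c[i];print(np.linalg.norm(e).round(4),(np.degrees(np.arctan2(e[1],e[0]))%90).round(1))
# edge-based lines
g=cv2.cvtColor(cv2.imread('pics/w4.png'),cv2.COLOR_BGR2GRAY)[112:162,260:308]
g=cv2.resize(g,None,fx=4,fy=4,interpolation=cv2.INTER_CUBIC)
L=cv2.createLineSegmentDetector().detect(g)[0]
for l in L[:,0]:
    a,b=[onz('wrist',260+l[i]/4,112+l[i+1]/4,.05,o) for i in(0,2)];e=b-a
    if np.linalg.norm(e)>.012:print(np.linalg.norm(e).round(3),(np.degrees(np.arctan2(e[1],e[0]))%90).round(1),a[:2].round(4),b[:2].round(4))
Rm=Rn.from_rotvec(o['tool_rot']).as_matrix();print(np.degrees(np.arctan2(Rm[1,1],Rm[0,1])))
E
```

```text
cap [0.40957085 0.30248632 0.066     ]
[[0.3932 0.2853]
 [0.3909 0.3153]
 [0.4243 0.3201]
 [0.428  0.2891]] [0.40910808 0.30246305]
0.0301 4.3
0.0337 8.2
0.0313 6.7
0.035 6.1
0.021 3.3 [0.3915 0.3106] [0.3927 0.2894]
0.019 5.0 [0.4229 0.3199] [0.4041 0.3182]
94.39705291572196
```

servo_tool(
  increments=[
    [0.9,20,4,20,-1],
    [0.9,21,3,30,0],
    [0.9,0,0,40,0],
    [0.9,0,0,40,0],
    [0.9,0,0,40,0],
    [0.9,0,0,35,0],
    [0.9,0,0,25,0],
    [0.9,0,0,18,0],
    [0.9,0,0,12,0],
    [0.9,0,0,8,0],
    [0.9,0,0,0,0],
    [0.9,0,0,0,0],
  ],
)

```text
t: 11.65
tool_pos: [0.4099, 0.3034, 0.0191]
tool_rot: [-0.151, 3.137, 0.001]
contact_force: [0.3, 0.8, -0.1]
opening: 0.0765
grip_force: 0.0
```

servo_tool(
  increments=[
    [0.7,0,0,0,0],
    [0.55,0,0,0,0],
    [0.45,0,0,0,0],
    [0.3,0,0,0,0],
    [0.2,0,0,0,0],
    [0.2,0,0,0,0],
    [0.2,0,0,0,0],
    [0.2,0,0,0,0],
  ],
  force=40,
)

```text
t: 12.65
tool_pos: [0.4096, 0.3033, 0.0186]
tool_rot: [-0.151, 3.137, 0.0]
contact_force: [0.1, 0.2, 2.7]
opening: 0.0354
grip_force: 41.3
```

servo_tool(
  increments=[
    [0.2,0,0,-10,0],
    [0.2,0,0,-20,0],
    [0.2,0,0,-30,0],
    [0.2,0,0,-35,0],
    [0.2,0,0,-40,0],
    [0.2,0,0,-40,0],
    [0.2,0,0,-40,0],
    [0.2,0,0,-25,0],
    [0.2,0,0,-12,0],
    [0.2,0,0,0,0],
  ],
)

```text
t: 13.9
tool_pos: [0.4093, 0.3031, 0.2706]
tool_rot: [-0.151, 3.137, 0.0]
contact_force: [-0.3, 0.3, -0.4]
opening: 0.0355
grip_force: 41.0
```

servo_tool(
  increments=[
    [0.2,-5,-15,0,0],
    [0.2,-10,-30,0,0],
    [0.2,-10,-32,0,0],
    [0.2,-10,-32,0,0],
    [0.2,-10,-32,0,0],
    [0.2,-10,-32,0,0],
    [0.2,-10,-32,0,0],
    [0.2,-10,-32,0,0],
    [0.2,-10,-32,0,0],
    [0.2,-10,-30,0,0],
    [0.2,-5,-15,0,0],
    [0.2,0,0,0,0],
  ],
)

```text
t: 15.4
tool_pos: [0.5386, -0.0007, 0.2692]
tool_rot: [0.148, -3.136, -0.001]
contact_force: [0.3, -0.2, -0.4]
opening: 0.0353
grip_force: 41.0
```

```bash
python3 - <<'E'
from h import *
o=get_obs();print(o['tool_pos'],o['tool_rot'],o['grip_force'],o['q'])
snap('scene','s5.png');snap('side','d5.png')
cv2.imwrite('pics/c5.png',np.hstack([cv2.resize(cv2.imread('pics/s5.png')[100:310,130:410],(400,300),interpolation=2),cv2.resize(cv2.imread('pics/d5.png')[120:300,200:440],(400,300),interpolation=2)]))
E
```

```text
[ 0.538571   -0.00069913  0.26916701] [ 1.47892784e-01 -3.13598330e+00 -9.84675292e-04] 40.99917232990265 [-1.39625949e-01 -1.73381268e-01  1.76658432e+00  2.22100287e-04
  1.55059297e+00 -1.80467706e+00]
```

View pics/c5.png

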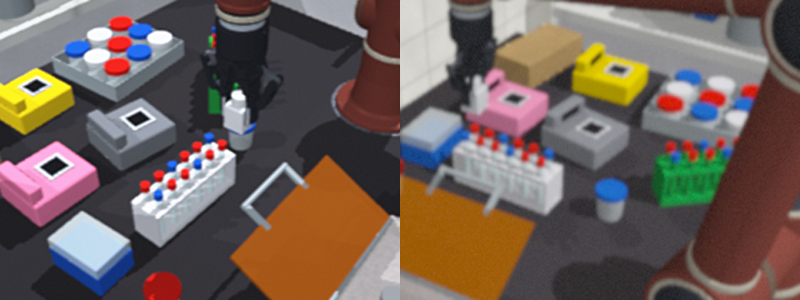

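Scene: the bottle is held upright near (237,110) of the composite. The rack stands in place and the flap is down.

servo_tool(
  increments=[
    [0.2,1,-14,0,0],
    [0.2,3,-28,0,0],
    [0.2,3,-32,0,0],
    [0.2,3,-32,0,0],
    [0.2,3,-32,0,0],
    [0.2,3,-32,0,0],
    [0.2,3,-32,0,0],
    [0.2,3,-32,0,0],
    [0.2,3,-32,0,0],
    [0.2,3,-32,0,0],
    [0.2,2,-28,0,0],
    [0.2,0,0,0,0],
  ],
)

```text
t: 17.0
tool_pos: [0.54, -0.3289, 0.2701]
tool_rot: [0.148, -3.138, -0.0]
contact_force: [0.4, 0.1, -0.1]
opening: 0.0353
grip_force: 41.0
```

servo_tool(
  increments=[
    [0.2,0,0,0,0],
    [0.2,0,0,0,0],
  ],
)

```text
t: 17.25
tool_pos: [0.5405, -0.3264, 0.2704]
tool_rot: [-0.153, 3.138, 0.0]
contact_force: [-0.4, -0.1, -0.1]
opening: 0.0352
grip_force: 41.0
```

```bash
cat > win.py <<'E'
from h import *
import sys
o=get_obs();fn=sys.argv[1];w=snap('wrist',fn)
print(o['t'],o['tool_pos'],o['tool_rot'],o['grip_force'])
g=cv2.cvtColor(w,cv2.COLOR_RGB2GRAY)
g2=cv2.resize(g,None,fx=3,fy=3,interpolation=cv2.INTER_CUBIC)
for th in (50,70,90):
  cs,_=cv2.findContours((g2<th).astype(np.uint8),cv2.RETR_LIST,cv2.CHAIN_APPROX_NONE)
  for c in cs:
    a=cv2.contourArea(c)
    if a<2500 or a>60000: continue
    W=np.array([onz('wrist',(p[0]+.5)/3-.5,(p[1]+.5)/3-.5,.058,o)[:2] for p in c[:,0]])*1000
    r=cv2.minAreaRect(W.astype(np.float32)); fill=cv2.contourArea(W.astype(np.float32))/(r[1][0]*r[1][1]+1e-9)
    if fill>.85 and 30<min(r[1]) and max(r[1])<70: print(th,c[:,0].mean(0)/3,np.round(r[0],1),np.round(r[1],1),round(r[2],1),round(fill,2))
E
python3 win.py w6.png
```

```text
17.25 [ 0.54050451 -0.32638354  0.27044339] [-1.52664236e-01  3.13772718e+00  2.15340245e-04] 40.96852719783783Traceback (most recent call last):
  File "win.py", line 12, in <module>
    W=np.array([onz('wrist',(p[0]+.5)/3-.5,(p[1]+.5)/3-.5,.058,o)[:2] for p in c[:,0]])*1000
                ~~~^^^^^^^^^^^^^^^^^^^^^^^^^^^^^^^^^^^^^^^^^^^^^^
  File "h.py", line 11, in onz
    p,d=ray(name,u,v,obs); return p+d*(z-p[2])/d[2]
        ~~~^^^^^^^^^^^^^^
  File "h.py", line 5, in ray
    c=get_calibration(name); d=np.array([(u-c['cx'])/c['fx'],(v-c['cy'])/c['fy'],1.])
ValueError: time passes only in moves, steps and waits
```

View pics/w6.png

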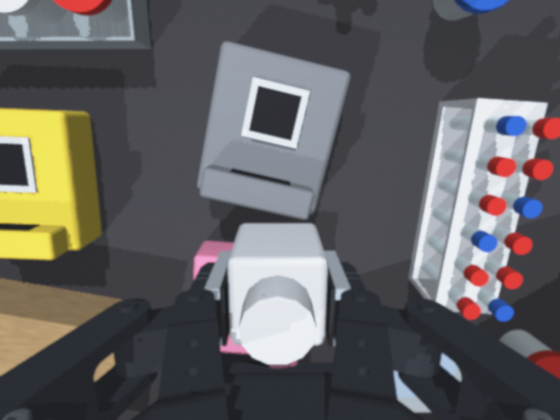

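The wrist view shows the grey reader's window at (276,112) and its hump at (258,192), on the far (+x) side. The bottle is in the fingers, and the pink look-alike is below it.

```bash
sed -i 's/^from station import \*/from station import *\nimport station, functools\nget_calibration=functools.lru_cache(None)(station.get_calibration)/' h.py
sed -i "s/^o=get_obs.*/o=get_obs();fn=sys.argv[1];w=get_image('wrist') if len(sys.argv)<3 else cv2.cvtColor(cv2.imread('pics\/'+fn),cv2.COLOR_BGR2RGB)\nif len(sys.argv)<3: cv2.imwrite('pics\/'+fn,cv2.cvtColor(w,cv2.COLOR_RGB2BGR))/" win.py
python3 win.py w6.png old
python3 - <<'E'
from h import *
o=get_obs();f=lambda u,v,z:onz('wrist',u,v,z,o)
# bottle bottom? body top edge & cap for orientation relative to the tool
Rm=Rn.from_rotvec(o['tool_rot']).as_matrix();print(Rm.round(3))
E
```

```text
17.3 [ 0.5405105  -0.32638599  0.27045517] [-1.52631211e-01  3.13769286e+00  8.24427683e-05] 40.96837878227234
50 [272.8154027  110.93885949] [ 474. -336.] [39.  39.1] 82.5 0.94
70 [274.84060984 113.002079  ] [ 473.9 -336. ] [40.5 40.7] 82.4 0.98
90 [274.84662577 113.01090661] [ 474.  -335.9] [41.3 41.4] 82.4 0.98
[[-0.995 -0.097  0.   ]
 [-0.097  0.995  0.   ]
 [-0.     0.    -1.   ]]
```

servo_tool(
  increments=[
    [0.2,0,0,0,4],
    [0.2,0,0,0,5],
    [0.2,0,0,0,4.1],
    [0.2,10,-3,0,0],
    [0.2,20,-6,0,0],
    [0.2,20,-6,0,0],
    [0.2,14.5,-3.5,0,0],
    [0.2,0,0,20,0],
    [0.2,0,0,40,0],
    [0.2,0,0,40,0],
    [0.2,0,0,30,0],
    [0.2,0,0,0,0],
  ],
)

```text
t: 18.8
tool_pos: [0.4719, -0.3349, 0.1354]
tool_rot: [-0.207, -3.128, -0.009]
contact_force: [-0.3, 0.1, -1.2]
opening: 0.0356
grip_force: 40.9
```

servo_tool(
  increments=[
    [0.2,0,0,15,0],
    [0.2,0,0,12,0],
    [0.2,0,0,0,0],
    [0.2,0,0,0,0],
  ],
)

```text
t: 19.3
tool_pos: [0.4742, -0.3373, 0.1139]
tool_rot: [0.208, 3.134, -0.001]
contact_force: [0.4, 0.5, -0.2]
opening: 0.035
grip_force: 40.9
```

```bash
python3 - <<'E'
from h import *
o=get_obs();print(o['tool_pos'],o['tool_rot'],o['contact_force'])
R=Rn.from_rotvec(o['tool_rot']).as_matrix();print(np.degrees(np.arctan2(R[1,1],R[0,1])),R[:,2])
snap('scene','s7.png');snap('side','d7.png');snap('wrist','w7.png')
z=lambda f,x,y,w,h:cv2.resize(cv2.imread('pics/'+f)[y:y+h,x:x+w],(400,300),interpolation=2)
cv2.imwrite('pics/c7.png',np.vstack([np.hstack([z('s7.png',180,140,100,75),z('d7.png',260,150,100,75)]),np.hstack([z('w7.png',0,0,560,420),z('s7.png',150,130,400,300)])]))
E
```

```text
[ 0.47421818 -0.3373444   0.11388586] [ 2.08188034e-01  3.13392068e+00 -9.96517402e-04] [ 0.36433863  0.53445391 -0.23956177]
82.3987760499708 [ 7.20666621e-04 -6.83829841e-04 -9.99999507e-01]
```

View pics/c7.png

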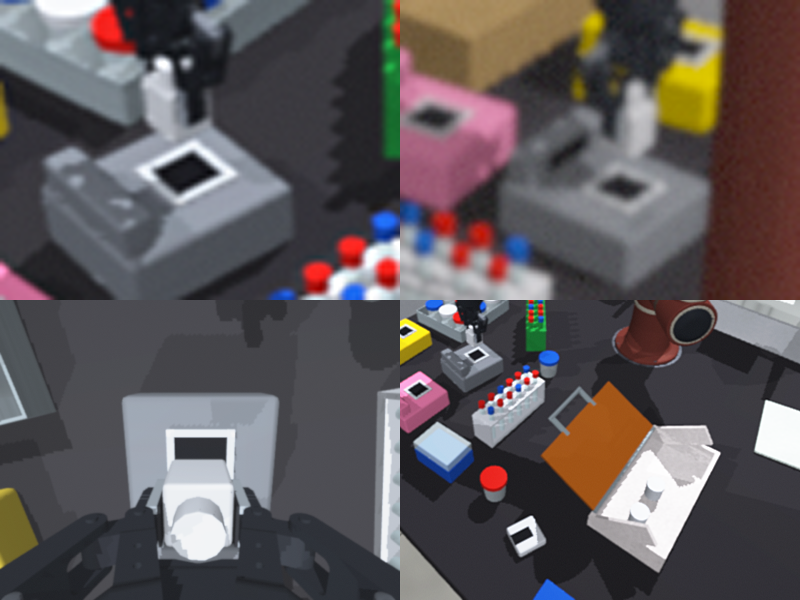

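```bash
python3 - <<'E'
from h import *
o=get_obs();R=Rn.from_rotvec(o['tool_rot']).as_matrix()
g=cv2.imread('pics/w7.png',0).astype(int)
print(g[195,225:345:1].tolist());print(g[160:225,280].tolist())
def T(u,v,z): return ((onz('wrist',u,v,z,o)-o['tool_pos'])@R*1000).round(1)
for u in(233,331):print(T(u,195,.058))
print(T(282,182,.058))
print(onz('scene',226.75,183.25,.058),onz('side',317.25,197,.058),tri('scene',(226.75,183.25),'side',(317.25,197)))
E
```

```text
[168, 167, 167, 167, 168, 169, 176, 201, 226, 237, 240, 240, 240, 240, 240, 240, 239, 230, 191, 121, 62, 47, 47, 49, 49, 49, 50, 49, 48, 49, 48, 49, 49, 49, 48, 49, 47, 49, 48, 49, 48, 49, 49, 49, 49, 47, 50, 47, 48, 49, 49, 49, 48, 48, 49, 50, 48, 48, 47, 48, 49, 48, 49, 49, 49, 49, 48, 48, 48, 47, 49, 48, 49, 48, 47, 50, 48, 48, 49, 48, 49, 48, 47, 47, 49, 48, 50, 49, 49, 48, 53, 75, 134, 202, 233, 239, 240, 239, 239, 240, 240, 240, 236, 222, 184, 162, 160, 163, 166, 167, 167, 166, 167, 166, 166, 167, 166, 166, 165, 166]
[167, 166, 167, 166, 167, 166, 166, 166, 167, 166, 166, 167, 165, 160, 157, 155, 154, 153, 153, 157, 177, 214, 235, 240, 240, 240, 239, 240, 240, 241, 238, 219, 147, 73, 50, 50, 49, 48, 48, 49, 48, 48, 48, 48, 49, 50, 48, 49, 48, 48, 48, 48, 48, 47, 48, 48, 49, 49, 49, 48, 47, 57, 89, 138, 178]
[ 20.5 -26.5  56.1]
[20.4 31.2 56.1]
[28.2  2.3 56.1]
[ 0.47624976 -0.32933     0.058     ] [ 0.4652992  -0.33885826  0.058     ] (array([ 0.46823318, -0.34105434,  0.05172747]), np.float64(0.0077389377043977125))
```

servo_tool(
  increments=[
    [0.2,0.5,1.5,6,0],
    [0.2,0,0,8,0],
    [0.2,0,0,8,0],
    [0.2,0,0,6,0],
    [0.2,0,0,3,0],
    [0.2,0,0,0,0],
    [0.2,0,0,0,0],
    [0.2,0,0,0,0],
  ],
)

```text
t: 20.45
tool_pos: [0.4738, -0.3357, 0.0827]
tool_rot: [0.208, 3.134, -0.001]
contact_force: [0.5, -0.2, -0.1]
opening: 0.0352
grip_force: 40.9
```

```bash
python3 - <<'E'
from h import *
o=get_obs();print(o['t'],o['tool_pos'],o['tool_rot'],o['contact_force'],o['grip_force'])
snap('scene','s8.png');snap('side','d8.png');snap('wrist','w8.png')
z=lambda f,x,y,w,h:cv2.resize(cv2.imread('pics/'+f)[y:y+h,x:x+w],(400,300),interpolation=2)
cv2.imwrite('pics/c8.png',np.vstack([np.hstack([z('s8.png',180,140,100,75),z('d8.png',260,150,100,75)]),np.hstack([z('w8.png',140,100,280,210),z('s8.png',150,130,400,270)])]))
E
```

```text
20.45 [ 0.47382995 -0.33569399  0.08270639] [ 2.08136840e-01  3.13411582e+00 -6.84235896e-04] [ 0.45891712 -0.23424918 -0.06172804] 40.92485189437866
```

View pics/c8.png

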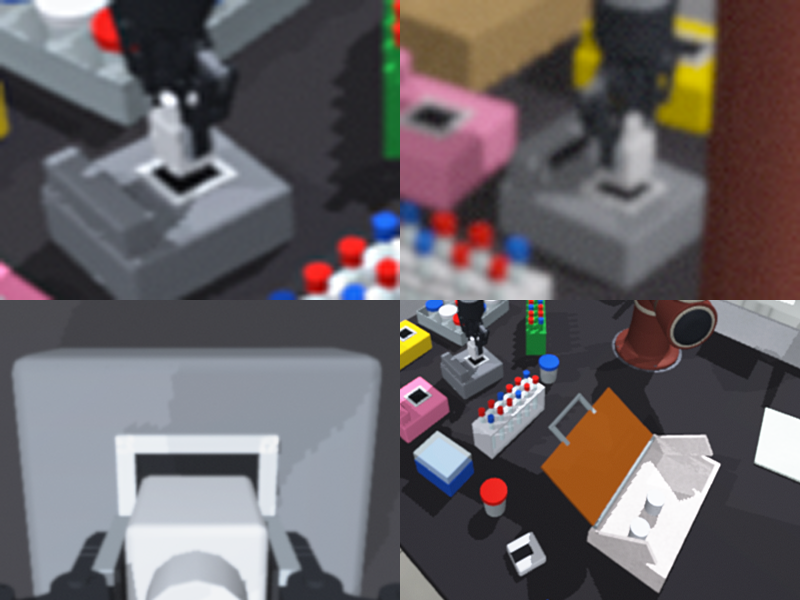

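```bash
python3 - <<'E'
from h import *
c=np.array([.474,-.336]);a=np.radians(-7.6);X=np.array([np.cos(a),np.sin(a)]);Y=np.array([-X[1],X[0]])
for n,(x0,y0,ox) in {'scene':(180,140,0),'side':(260,150,400)}.items():
    for sx,sy in((1,1),(1,-1),(-1,1),(-1,-1)):
        f=lambda h,z:((proj(n,np.r_[c+h*(sx*X+sy*Y),z])-[x0,y0])*4+[ox,0]).round(0)
        print(n,sx,sy,'bottle',f(.018,.0695),'window',f(.022,.058))
E
```

```text
scene 1 1 bottle [176. 177.] window [176. 193.]
scene 1 -1 bottle [149. 155.] window [144. 166.]
scene -1 1 bottle [215. 158.] window [223. 170.]
scene -1 -1 bottle [188. 137.] window [190. 144.]
side 1 1 bottle [592. 177.] window [585. 188.]
side 1 -1 bottle [616. 161.] window [614. 168.]
side -1 1 bottle [624. 191.] window [624. 205.]
side -1 -1 bottle [648. 175.] window [653. 185.]
```

The views agree: the bottle is centred and parallel, about 12 mm above the frame, and the flap is down. The rack and cups look undisturbed.

```bash
python3 -c "
from station import *
print(finish_job())"
```

```text
the job is handed in; nothing more can be done
None
```

I handed the job in at about 20 s. The flap is down, the bottle was carried over the rack, and it is still held upright, centred and square about 12 mm above the reader window. `finish_job()` returned no verdict; this is from my own camera and pose checks.

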